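Unstack the vial gear and set up the headspace prep bench

TASK

The bench has been wiped down and the small gear for preparing headspace samples is piled in two stacks. Take them apart and stand each thing upright in the middle of its own place: the aluminium block on the hotplate's white plate, the porcelain dish on the balance pan, the blue vial rack in the green spill tray, and the orange-lidded tub of caps in the steel tray, in the middle of the free floor beside the tweezers. Set each one down gently rather than dropping it, and leave the amber bottle and the glass vial standing where they are.

Things in the scene. Friction and masses are not known exactly. Their poses are not given: they have to be found in the camera images.
- block_center (a point): Aluminium heating block for vials, bare metal, 90 (x) x 62 (y) x 45 mm (z), six open round bores of 23 mm in its top, 0.42 kg. The point is its centre, half-way up; x along its long side, z up. Starts at the bottom of one of the two stacks, standing on the bench; grip it across the 62 mm.
- rack_center (a point): Blue plastic vial rack, 90 (x) x 62 (y) x 45 mm (z), six open round bores of 23 mm in its top, dark slots in its long sides, 0.13 kg. The point is its centre, half-way up; x along its long side, z up. Starts at the bottom of the other stack, standing on the bench; grip it across the 62 mm.
- tub_center (a point): Closed round tub of crimp caps, white (57 mm diameter) with a flat orange lid (60 mm diameter, the top 13 mm), 42 mm high, 0.09 kg. The point is its centre, half-way up; z up. Starts standing on the top of the aluminium block or of the blue rack.
- dish_center (a point): Round white porcelain weighing dish with straight walls, open at the top, 60 mm outer diameter, 30 mm high, wall 3.5 mm, 0.07 kg. The point is its centre, half-way up; z up. Starts standing on the top of the aluminium block or of the blue rack, whichever the tub is not on.
- hotplate_plate (a point): Compact hotplate stirrer (cold): blue-grey body 165 x 132 mm with two black knobs on its front, and a square white ceramic plate 124 x 124 mm, whose flat top is 70 mm above the bench. Fixed to the bench. This point is the middle of the plate's top face; x points from the knobs' side to the back, z up. The front with the knobs lies 98 mm from the middle, the back 67 mm.
- balance_pan (a point): Compact white laboratory balance 180 x 142 mm, housing 44 mm high, with a dark display strip along its front edge and a flat round steel pan of 116 mm diameter whose top is 54 mm above the bench. The pan does not give. Fixed to the bench. This point is the middle of the pan's top face; x points from the display to the back, z up. The display side ends 106 mm from the middle.
- spill_tray_floor (a point): Shallow pale-green plastic spill tray 185 (x) x 140 (y) mm (148 over the two long lips), rim 13 mm high, walls 4 mm, floor 4 mm thick. Empty. Fixed to the bench. This point is the middle of its floor's top face; x along its long side, z up.
- cap_tray_free (a point): Fixed shallow grey steel tray 180 (x) x 140 (y) mm, rim 13 mm high, walls and floor 4 mm. Tweezers and five small crimp caps lie fixed across one end (up to 6 mm above the floor, from 60 mm beyond this point in +x on); the rest is free. The point is the middle of the free floor, on its top face, 64 mm from the inner wall at the empty end, 66 mm from the side walls; x points to the tweezers, z up.
- bottle_center (a point): Bystander: small amber glass bottle with blue cap and blank label, 58 mm diameter, 115 mm high, loose. The point is its centre, half-way up.
- vial_center (a point): Bystander: clear glass headspace vial with an aluminium crimp cap, 22 mm diameter, 75 mm high, loose and easily knocked over. The point is its centre, half-way up.
Not all that is in view belongs to the job. Of the things like the part that bears dish_center, leave any that is brown, pink or turquoise; of the rest the larger one is meant.

How it is judged:
By the outcome, as a careful person would: the job done as asked, in the order asked, and still so for the second after the job is handed in, with the robot touching nothing.
It also fails if it takes over 120 s, if anything falls off the work surface, if the arm or the gripper's body presses on something with over 40 N, if the wrist force passes 120 N, or if a joint passes its speed limit or range.

ROBOT

A 7-joint arm with a two-finger parallel gripper is mounted at the origin on the work surface. World frame = base frame: x ahead of the robot, y to its left, z up, the work surface at z = 0. Lengths are in m, angles in rad, forces in N, time in s.
With the tool pointing down it reaches from about 0.425 to 0.875 m from the base axis. Payload 4.7 kg.
Tool frame: the origin (TCP) lies midway between the tips of the shut fingers; the grasp point (between the pads) lies 19 mm behind it; y points along the fingers, z is the direction in which the jaws open and shut, and the axes are right-handed (so a half turn about y gives the same grasp; the last joint's range is limited). The gripper opens to 87 mm and grips with 3 to 60 N. Pads are 19 mm wide; open, the fingers measure 117 mm over their backs; the gripper's body (75 mm by 190 mm) begins 51 mm behind the grasp point.
Start: joints at [-1.09, 0.321, -0.07, 1.45, 0.023, 1.371, -0.057], TCP at [0.293, 0.58, 0.223] pointing down, gripper open.
Joint ranges: [-2.86, 2.86], [-0.3, 2.09], [-1.38, 1.24], [0.06, 2.45], [-1.56, 4.7], [0.09, 2.05], [-2.69, 2.69]. Speed limits (rad/s): [2.57, 2.57, 3.14, 3.14, 3.14, 3.14, 3.14].

INTERFACE

Orientations are given as a unit quaternion [w, x, y, z].
In Python, from cell import telemetry, cams, bot gives the robot as it stands.
- The arm moves only by the tool servo_tool, never from a script. Its arguments are lists of equal length, an entry for each row: "travel": the shift along the tool's x, y, z in m, a list of three; "turn": the turn, a rotation vector about the tool's x, y, z in rad, a list of three; "claw": the closure in counts, from 0 (fully open) to 255 (shut). In form: {"travel": [[tx, ty, tz], ...], "turn": [[ax, ay, az], ...], "claw": [claw, ...]}. A call has 1 to 8 rows; each row shifts and turns the commanded pose from where the row before left it, along the tool's axes as they then stand; what a row does not reach is not made up. A row lasts 1/12 s, in which the tool goes at most 41.7 mm and 7.16 degrees, less where a joint would pass 70% of its speed; a pose out of reach is approached as far as the arm can. A call is refused whole if a number of a shift passes 0.0417 or a number of a turn 0.125, either way. A call with a gripper value outside its range is refused whole. The fingers move at their own pace and stop on an object; the grip force is fixed at half the most. Time passes only in rows, so rows that do not move let the fingers close. It gives the time, the measured TCP pose, the force and the opening at its end, in the units of the state.
- telemetry.state(): the state, without advancing time (a new reading comes with each control period).
- cams.capture(name): name is "scene" or "top"; returns a dict with "color" (480x640x3 uint8, red, green, blue), "intrinsics" (3x3 intrinsics, pixels), "k1" (the pictures are not rectified: a ray, as slopes to the right and down, at radius r is drawn at 1 + k1 r^2 times it, then the intrinsics apply), "world_from_camera" (4x4, takes a point from camera to world coordinates). Camera axes: x right, y down, z forward; pixel columns grow to the right and rows downward; lengths in m; the calibration is good to about 2 mm. A picture is of the moment at which its call begins. There is no depth.
- bot.sign_off(): hands the job in, once; it reports no verdict.
The state is a dict: "t": time; "joint_positions": joint angles; "joint_velocities": joint speeds; "tau": joint torques, N m; "eef_pos": TCP position; "orientation": TCP orientation; "wrist_force": force on the tool from outside, world axes, zero at the start; "moment": the same for the moment, N m; "opening": finger opening in m.
Only numpy, scipy, OpenCV 4.12 (cv2) and the standard library are available. Lean on these libraries where they do the work, as an engineer would, in place of code of your own. Each camera call takes 0.05 s, during which the arm holds its last target. There are 200 camera calls.

## Working session

There is one attempt and no reset: what is moved stays moved. The work goes in short steps, Python scripts to look and compute and a tool call to move; the robot and the scene stay as the last step left them, time stands still between calls to the robot, and variables do not carry over. Pictures are saved under pics/ and viewed, about 12 in all and at most 16, crops included, and the job is handed in when it is done.

Besides the shell and the picture viewer there is one more tool, called after "Request:" as name(argument=value, ...), one argument or row to a line, values as JSON. servo_tool: Moves the arm, as the interface text tells. Its arguments: {"type":"object","properties":{"travel":{"type":"array"},"turn":{"type":"array"},"claw":{"type":"array"}},"required":["travel","turn","claw"]}

```bash
mkdir -p pics; ls; cat > h.py <<'E'
import numpy as np, cv2, sys
from cell import telemetry, cams, bot
def snap(n,f):
    c=cams.capture(n); cv2.imwrite('pics/'+f,c['color'][:,:,::-1])
    np.savez('pics/'+f+'.npz',K=c['intrinsics'],k=c['k1'],T=c['world_from_camera']); return c
def cal(f):
    d=np.load('pics/'+f+'.npz'); return d['K'],float(d['k']),d['T']
def p2w(f,u,v,z):
    K,k,T=cal(f); D=np.array([k,0,0,0,0])
    a=cv2.undistortPoints(np.array([[[u,v]]],float),K,D)[0,0]
    d=T[:3,:3]@np.array([a[0],a[1],1]); o=T[:3,3]
    return o+d*(z-o[2])/d[2]
def w2p(f,P):
    K,k,T=cal(f); P=(np.atleast_2d(P)-T[:3,3])@T[:3,:3]
    return cv2.projectPoints(P,np.zeros(3),np.zeros(3),K,np.array([k,0,0,0,0]))[0][:,0]
E
python3 - <<'E'
from h import *
for n in ('scene','top'):
    c=snap(n,n+'1.png'); print(c['intrinsics'],c['k1'],c['world_from_camera'])
print(telemetry.state())
E
```

```text
pics
[[500.59603179   0.         315.93460503]
 [  0.         500.59603179 239.65555451]
 [  0.           0.           1.        ]] -0.017455825922316776 [[ 0.60959549  0.45659518 -0.64800786  1.17983538]
 [ 0.79268459 -0.34423132  0.50314604 -0.4939756 ]
 [ 0.00666946 -0.8203814  -0.57177782  0.62457362]
 [ 0.          0.          0.          1.        ]]
[[586.69337274   0.         303.32134399]
 [  0.         586.69337274 238.30525479]
 [  0.           0.           1.        ]] -0.07254881651399825 [[ 0.01550177 -0.98301243  0.18288316  0.2551569 ]
 [-0.99984775 -0.01377433  0.01071216 -0.00415533]
 [-0.0080111  -0.18302137 -0.98307629  1.55760679]
 [ 0.          0.          0.          1.        ]]
{'t': 0.1, 'joint_positions': array([-1.08988015,  0.32173311, -0.07010087,  1.45152755,  0.02261795,
        1.37078696, -0.05686865]), 'joint_velocities': array([ 0.00018114, -0.0023559 , -0.0003042 , -0.00247396,  0.00037549,
        0.00026442,  0.00048825]), 'tau': array([-5.78626009e-05, -4.92572987e+01, -4.05622115e-01, -3.13396168e+01,
       -6.41661091e-02,  3.95454594e-02,  1.09722093e-04]), 'eef_pos': array([0.29235354, 0.58000596, 0.22159403]), 'orientation': array([-0.68735774,  0.68851989, -0.16362357,  0.16342284]), 'wrist_force': array([-0.34094942, -0.81572747,  0.52845168]), 'moment': array([-0.00127461,  0.01860015,  0.00146193]), 'opening': 0.08675234852709571}
```

View pics/scene1.png

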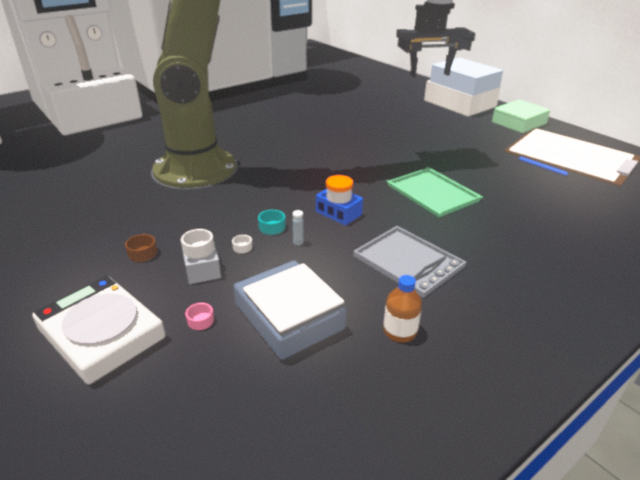

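View pics/top1.png

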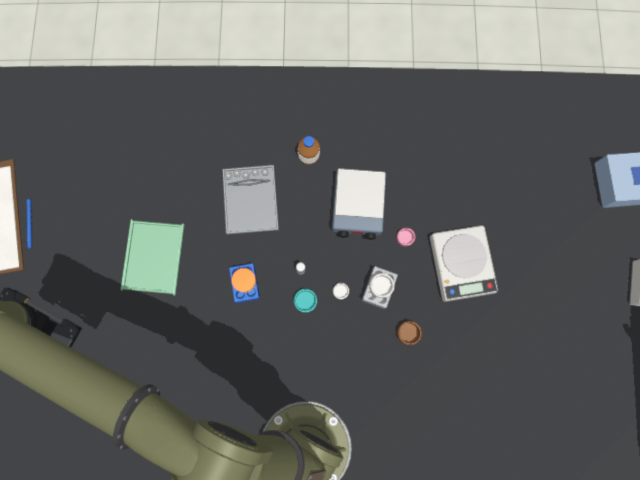

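The candidates for the dish in the top view are:
- white on the block (381,286)
- small white (341,291)
- turquoise (305,300)
- brown (409,332)
- pink (406,237)

The larger white one, on the aluminium block, is the one meant. The tub (244,280) is on the rack. I'll check with enlarged crops.

```bash
python3 - <<'E'
from h import *
i=cv2.imread('pics/top1.png')
a=cv2.resize(i[220:360,215:425],None,fx=3.8,fy=3.8,interpolation=cv2.INTER_CUBIC); cv2.imwrite('pics/c1.png',a)
b=i[120:310,115:305];c=i[120:310,325:515]
cv2.imwrite('pics/c2.png',cv2.resize(np.hstack([b,c]),None,fx=2.1,fy=2.1,interpolation=cv2.INTER_CUBIC))
E
```

```text
(no output)
```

View pics/c1.png

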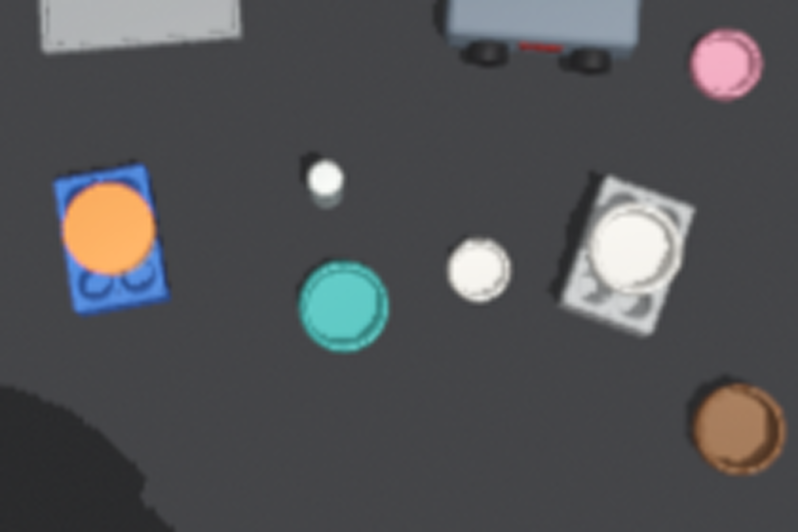

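View pics/c2.png

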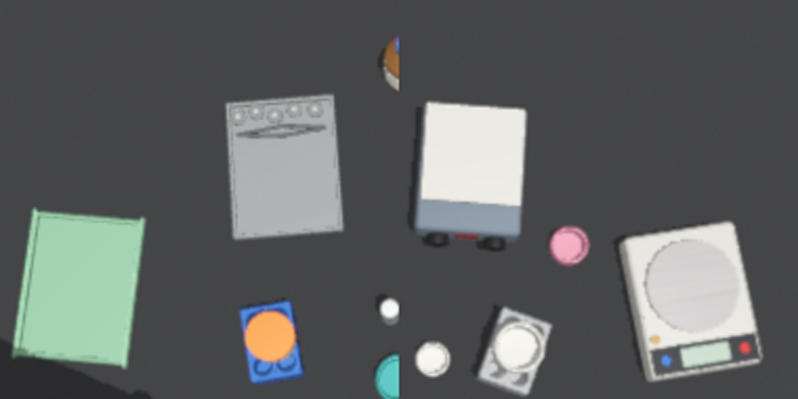

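```bash
python3 - <<'E'
from h import *
f='top1.png'
c1=lambda u,v:(215+(u+.5)/3.8-.5,220+(v+.5)/3.8-.5)
cl=lambda u,v:(115+(u+.5)/2.1-.5,120+(v+.5)/2.1-.5)
cr=lambda u,v:(135+(u+.5)/2.1-.5,120+(v+.5)/2.1-.5)
def quad(n,fn,pts,z):
    P=np.array([p2w(f,*fn(*p),z) for p in pts])[:,:2]
    e=[np.linalg.norm(P[i]-P[(i+1)%4])*1e3 for i in range(4)]
    a=(P[0]+P[1]-P[2]-P[3]); print(n,P.mean(0).round(4),'x-yaw',np.degrees(np.arctan2(a[1],a[0])).round(1),np.round(e))
quad('rack',c1,[(53,182),(145,165),(168,297),(77,313)],.045)
quad('block',c1,[(607,177),(694,208),(650,335),(561,302)],.045)
quad('spill',cl,[(35,210),(144,219),(127,366),(13,356)],.013)
quad('cap',cl,[(227,102),(333,95),(343,230),(234,238)],.013)
quad('plate',cr,[(425,102),(525,109),(520,205),(421,198)],.07)
quad('balance',cr,[(625,238),(735,223),(761,360),(650,380)],.044)
for n,fn,p,z in [('tub',c1,(109,228),.087),('dish',c1,(634,248),.075),('pan',cr,(692,287),.054),('vial',c1,(325,178),.075),('smallw',c1,(479,269),.02),('turq',c1,(344,306),.03),('pink',c1,(727,64),.02),('brown',c1,(738,428),.03)]: print(n,p2w(f,*fn(*p),z).round(4))
print('bottle',p2w(f,309,142,.115))
from scipy.spatial.transform import Rotation as R
q=telemetry.state()['orientation']; print(R.from_quat(np.r_[q[1:],q[0]]).as_matrix().round(3))
E
```

```text
rack [0.4179 0.1649] x-yaw 12.0 [64. 92. 63. 91.]
block [ 0.4119 -0.1876] x-yaw -19.9 [63. 92. 64. 92.]
spill [0.4875 0.416 ] x-yaw -4.1 [143. 190. 147. 190.]
cap [0.6504 0.1591] x-yaw 5.4 [139. 181. 140. 182.]
plate [ 0.6556 -0.1341] x-yaw -2.8 [126. 124. 123. 124.]
balance [ 0.4786 -0.4104] x-yaw 8.5 [142. 174. 141. 179.]
tub [0.4206 0.1615 0.087 ]
dish [ 0.4136 -0.1879  0.075 ]
pan [ 0.4929 -0.4071  0.054 ]
vial [0.4578 0.0189 0.075 ]
smallw [ 0.4035 -0.0876  0.02  ]
turq [0.3759 0.0052 0.03  ]
pink [ 0.55   -0.2613  0.02  ]
brown [ 0.2967 -0.2634  0.03  ]
bottle [0.77693831 0.00081097 0.115     ]
[[ 0.893 -0.001  0.45 ]
 [-0.45  -0.002  0.893]
 [ 0.    -1.    -0.002]]
```

```bash
cat >> h.py <<'E'
from scipy.spatial.transform import Rotation as R
def plan(p,yaw):
    """turn (tool axes) to do first, then travel in the new tool axes, to TCP p, tool x at yaw deg"""
    s=telemetry.state(); q=s['orientation']; A=R.from_quat(np.r_[q[1:],q[0]])
    B=R.from_euler('z',yaw,degrees=True)*R.from_matrix([[1,0,0],[0,0,1],[0,-1,0]])
    t=(A.inv()*B).as_rotvec(); d=B.inv().apply(np.array(p)-s['eef_pos'])
    print('t',s['t'].round(2),'pos',s['eef_pos'].round(4),'F',s['wrist_force'].round(1),'open',round(s['opening'],4))
    print('turn',t.round(3),'travel',d.round(4),'norm',np.linalg.norm(d).round(3))
E
python3 - <<'E'
from h import *
plan([.4206,.1615,.2],12)
# overlay estimates in the scene view
i=cv2.imread('pics/scene1.png')
c,s=np.cos(np.radians(5.4)),np.sin(np.radians(5.4))
free=(.6504-.022*c,.1591-.022*s); print(free)
for p in [(.4206,.1615,.087),(.4136,-.1879,.075),(.4929,-.4071,.054),(.6556,-.1341,.07),(.4875,.416,.004),(*free,.004),(.4578,.0189,.075),(.777,.0008,.115)]:
    u=w2p('scene1.png',p)[0]; print(u.round(1)); cv2.drawMarker(i,tuple(int(round(x)) for x in u),(0,0,255),0,8)
cv2.imwrite('pics/ov.png',cv2.resize(i[140:400,20:500],(800,433)))
E
```

```text
Traceback (most recent call last):
  File "h.py", line 22, in plan
    print('t',s['t'].round(2),'pos',s['eef_pos'].round(4),'F',s['wrist_force'].round(1),'open',round(s['opening'],4))
              ^^^^^^^^^^^^
AttributeError: 'float' object has no attribute 'round'
```

```bash
sed -i "s/s\['t'\].round(2)/round(s['t'],2)/" h.py
python3 - <<'E'
from h import *
plan([.4206,.1615,.2],12)
i=cv2.imread('pics/scene1.png')
c,s=np.cos(np.radians(5.4)),np.sin(np.radians(5.4))
free=(.6504-.022*c,.1591-.022*s); print(free)
for p in [(.4206,.1615,.087),(.4136,-.1879,.075),(.4929,-.4071,.054),(.6556,-.1341,.07),(.4875,.416,.004),(*free,.004),(.4578,.0189,.075),(.777,.0008,.115)]:
    u=w2p('scene1.png',p)[0]; cv2.drawMarker(i,tuple(int(round(x)) for x in u),(0,0,255),0,8)
cv2.imwrite('pics/ov.png',cv2.resize(i[140:400,20:500],(800,433)))
E
```

```text
t 0.1 pos [0.2924 0.58   0.2216] F [-0.3 -0.8  0.5] open 0.0868
turn [ 0.002 -0.676 -0.   ] travel [ 0.0384  0.0216 -0.436 ] norm 0.438
(np.float64(0.6284976367787323), np.float64(0.15702961710699267))
```

View pics/ov.png

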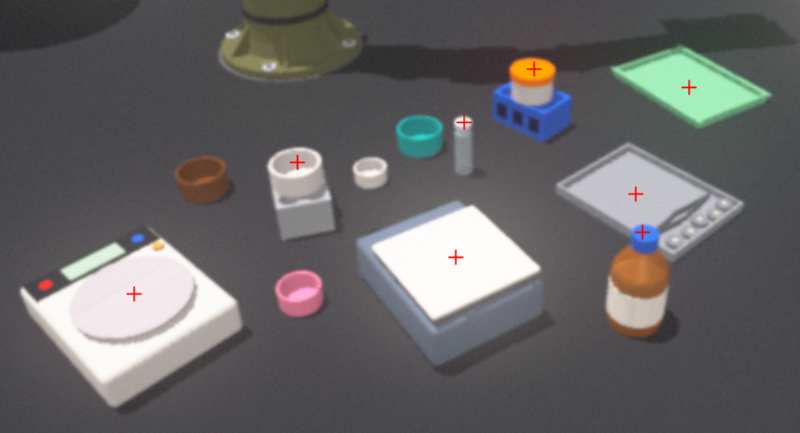

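The overlay agrees: in the scene view every mark sits on the middle of its target. Now I'll move above the tub.

Request:
servo_tool(
  travel=[
    [0,0,0],
    [0,0,0],
    [0,0,0],
    [0,0,0],
    [0,0,0],
    [0,0,0],
  ],
  turn=[
    [0,-0.1127,0],
    [0,-0.1127,0],
    [0,-0.1127,0],
    [0,-0.1127,0],
    [0,-0.1127,0],
    [0,-0.1127,0],
  ],
  claw=[0,0,0,0,0,0],
)

```text
t: 0.6
eef_pos: [0.2924, 0.5802, 0.2219]
orientation: [-0.703, 0.703, 0.076, -0.076]
wrist_force: [-0.6, 0.8, 0.9]
opening: 0.087
```

Request:
servo_tool(
  travel=[
    [0.003,0.0015,-0.031],
    [0.003,0.0015,-0.031],
    [0.003,0.0015,-0.031],
    [0.003,0.0015,-0.031],
    [0.003,0.0015,-0.031],
    [0.003,0.0015,-0.031],
    [0.003,0.0015,-0.031],
  ],
  turn=[
    [0,0,0],
    [0,0,0],
    [0,0,0],
    [0,0,0],
    [0,0,0],
    [0,0,0],
    [0,0,0],
  ],
  claw=[0,0,0,0,0,0,0],
)

```text
t: 1.18
eef_pos: [0.3583, 0.3708, 0.2116]
orientation: [-0.703, 0.703, 0.074, -0.074]
wrist_force: [0.4, -0.6, 0.2]
opening: 0.0868
```

Request:
servo_tool(
  travel=[
    [0.003,0.0015,-0.031],
    [0.003,0.0015,-0.031],
    [0.003,0.0015,-0.031],
    [0.003,0.0015,-0.031],
    [0.003,0.0015,-0.031],
    [0.003,0.0015,-0.031],
    [0,0,0],
    [0,0,0],
  ],
  turn=[
    [0,0,0],
    [0,0,0],
    [0,0,0],
    [0,0,0],
    [0,0,0],
    [0,0,0],
    [0,0,0],
    [0,0,0],
  ],
  claw=[0,0,0,0,0,0,0,0],
)

```text
t: 1.85
eef_pos: [0.4148, 0.1926, 0.2028]
orientation: [0.703, -0.703, -0.072, 0.073]
wrist_force: [-0.3, -0.6, 0.1]
opening: 0.0872
```

```bash
python3 -c "
from h import *
plan([.4206,.1615,.061],12)"
```

```text
t 1.85 pos [0.4148 0.1926 0.2028] F [-0.3 -0.6  0.1] open 0.0872
turn [-0.    -0.004 -0.   ] travel [-0.0008  0.1418 -0.0316] norm 0.145
```

Request:
servo_tool(
  travel=[
    [-0.0008,0,-0.0316],
    [0,0.03,0],
    [0,0.03,0],
    [0,0.025,0],
    [0,0,0],
    [0,0,0],
  ],
  turn=[
    [0,0,0],
    [0,0,0],
    [0,0,0],
    [0,0,0],
    [0,0,0],
    [0,0,0],
  ],
  claw=[0,0,0,0,0,0],
)

```text
t: 2.35
eef_pos: [0.419, 0.1639, 0.1173]
orientation: [-0.703, 0.704, 0.074, -0.076]
wrist_force: [-0.2, -0.5, 1.1]
opening: 0.0873
```

```bash
python3 -c "
from h import *
plan([.4206,.1615,.061],12)
snap('scene','s2.png'); i=cv2.imread('pics/s2.png'); print(w2p('s2.png',telemetry.state()['eef_pos']))
a=i[120:240,260:430]
t=snap('top','t2.png'); b=cv2.imread('pics/t2.png')[220:340,160:330]
cv2.imwrite('pics/d2.png',cv2.resize(np.hstack([a,b]),None,fx=2.35,fy=2.35))"
```

```text
t 2.35 pos [0.419  0.1639 0.1173] F [-0.2 -0.5  1.1] open 0.0873
turn [ 0.001  0.002 -0.003] travel [ 0.001   0.0563 -0.0027] norm 0.056
[[340.89924867 168.39340893]]
```

View pics/d2.png

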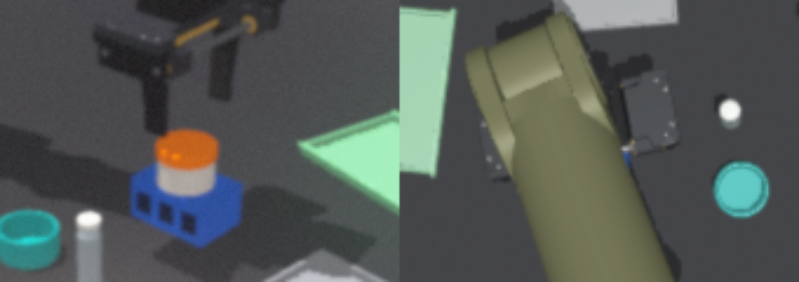

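The fingers straddle the tub. Descend and grip.

Request:
servo_tool(
  travel=[
    [0.001,0.02,-0.0027],
    [0,0.02,0],
    [0,0.0163,0],
    [0,0,0],
    [0,0,0],
  ],
  turn=[
    [0,0,0],
    [0,0,0],
    [0,0,0],
    [0,0,0],
    [0,0,0],
  ],
  claw=[0,0,0,0,0],
)

```text
t: 2.87
eef_pos: [0.4224, 0.1615, 0.0629]
orientation: [0.703, -0.703, -0.074, 0.074]
wrist_force: [-0.3, -0.3, -0.2]
opening: 0.087
```

Request:
servo_tool(
  travel=[
    [0,0,0],
    [0,0,0],
    [0,0,0],
    [0,0,0],
    [0,0,0],
    [0,0,0],
    [0,0,0],
    [0,0,0],
  ],
  turn=[
    [0,0,0],
    [0,0,0],
    [0,0,0],
    [0,0,0],
    [0,0,0],
    [0,0,0],
    [0,0,0],
    [0,0,0],
  ],
  claw=[100,255,255,255,255,255,255,255],
)

```text
t: 3.53
eef_pos: [0.4222, 0.1612, 0.0623]
orientation: [0.703, -0.703, -0.074, 0.074]
wrist_force: [-1.4, -1.3, 4.2]
opening: 0.0589
```

```bash
python3 -c "
from h import *
plan([.6285,.157,.15],12)"
```

```text
t 3.53 pos [0.4222 0.1612 0.0623] F [-1.4 -1.3  4.2] open 0.0589
turn [-0.    -0.     0.001] travel [ 0.201  -0.0877 -0.047 ] norm 0.224
```

Request:
servo_tool(
  travel=[
    [0,-0.02,0],
    [0,-0.034,0],
    [0,-0.034,0],
    [0.025,0,-0.006],
    [0.025,0,-0.006],
    [0.025,0,-0.006],
    [0.025,0,-0.006],
    [0.025,0,-0.006],
  ],
  turn=[
    [0,0,0],
    [0,0,0],
    [0,0,0],
    [0,0,0],
    [0,0,0],
    [0,0,0],
    [0,0,0],
    [0,0,0],
  ],
  claw=[255,255,255,255,255,255,255,255],
)

```text
t: 4.2
eef_pos: [0.5511, 0.1572, 0.1492]
orientation: [-0.703, 0.703, 0.074, -0.074]
wrist_force: [-0.1, 0.9, 0.2]
opening: 0.0584
```

Request:
servo_tool(
  travel=[
    [0.025,0,-0.006],
    [0.025,0,-0.006],
    [0.025,0,-0.006],
    [0,0,0],
    [0,0,0],
  ],
  turn=[
    [0,0,0],
    [0,0,0],
    [0,0,0],
    [0,0,0],
    [0,0,0],
  ],
  claw=[255,255,255,255,255],
)

```text
t: 4.62
eef_pos: [0.6276, 0.1547, 0.1482]
orientation: [-0.703, 0.704, 0.073, -0.074]
wrist_force: [0.4, -0.6, -1.0]
opening: 0.0588
```

```bash
python3 -c "
from h import *
plan([.6285,.157,.022],12)
snap('scene','s3.png'); i=cv2.imread('pics/s3.png')
for d in (.043-.0173-.001,-.0173): print(w2p('s3.png',telemetry.state()['eef_pos']+[0,0,d]))
a=i[120:320,320:500]
cv2.imwrite('pics/d3.png',cv2.resize(a,None,fx=3,fy=3))"
```

```text
t 4.62 pos [0.6276 0.1547 0.1482] F [ 0.4 -0.6 -1. ] open 0.0588
turn [ 0.001 -0.001 -0.002] travel [0.0013 0.1262 0.0021] norm 0.126
[[408.397302   183.58922512]]
[[405.97054473 202.79570917]]
```

View pics/d3.png

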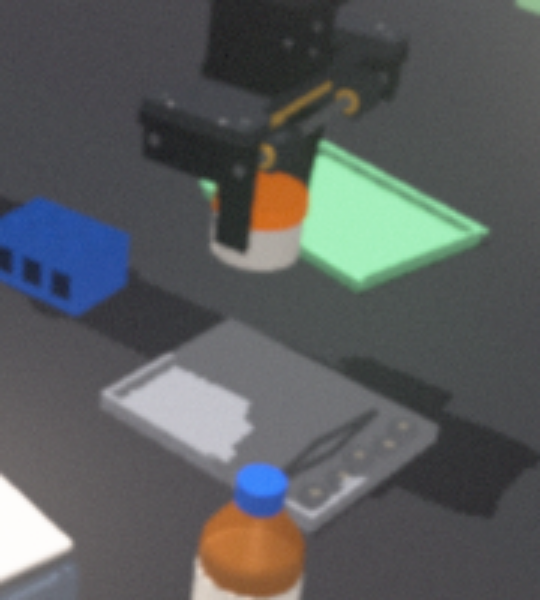

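Request:
servo_tool(
  travel=[
    [0.0013,0.035,0.0021],
    [0,0.035,0],
    [0,0.03,0],
    [0,0.012,0],
    [0,0.006,0],
    [0,0.004,0],
    [0,0.002,0],
    [0,0,0],
  ],
  turn=[
    [0,0,0],
    [0,0,0],
    [0,0,0],
    [0,0,0],
    [0,0,0],
    [0,0,0],
    [0,0,0],
    [0,0,0],
  ],
  claw=[255,255,255,255,255,255,255,255],
)

```text
t: 5.33
eef_pos: [0.6293, 0.1582, 0.0274]
orientation: [0.703, -0.703, -0.075, 0.073]
wrist_force: [-0.5, 0.0, -0.1]
opening: 0.0589
```

```bash
python3 -c "
from h import *
plan([.6285,.157,.022],12)"
```

```text
t 5.33 pos [0.6293 0.1582 0.0274] F [-0.5  0.  -0.1] open 0.0589
turn [-0.     0.     0.003] travel [-0.001   0.0054 -0.001 ] norm 0.006
```

Request:
servo_tool(
  travel=[
    [0,0.002,0],
    [0,0.001,0],
    [0,0,0],
    [0,0,0],
  ],
  turn=[
    [0,0,0],
    [0,0,0],
    [0,0,0],
    [0,0,0],
  ],
  claw=[255,255,255,255],
)

```text
t: 5.67
eef_pos: [0.6285, 0.1579, 0.0232]
orientation: [0.703, -0.703, -0.074, 0.074]
wrist_force: [-0.2, 0.5, -0.9]
opening: 0.0587
```

Request:
servo_tool(
  travel=[
    [0,0.001,0],
    [0,0,0],
    [0,0,0],
  ],
  turn=[
    [0,0,0],
    [0,0,0],
    [0,0,0],
  ],
  claw=[255,255,255],
)

```text
t: 5.92
eef_pos: [0.6282, 0.1578, 0.0218]
orientation: [-0.703, 0.703, 0.074, -0.074]
wrist_force: [0.2, -0.9, -0.8]
opening: 0.0588
```

Request:
servo_tool(
  travel=[
    [0,0.001,0],
    [0,0,0],
    [0,0,0],
  ],
  turn=[
    [0,0,0],
    [0,0,0],
    [0,0,0],
  ],
  claw=[255,255,255],
)

```text
t: 6.17
eef_pos: [0.6284, 0.1578, 0.0214]
orientation: [0.703, -0.703, -0.074, 0.074]
wrist_force: [-0.6, -1.5, 4.8]
opening: 0.0586
```

Request:
servo_tool(
  travel=[
    [0,0.001,0],
    [0,0,0],
    [0,0,0],
  ],
  turn=[
    [0,0,0],
    [0,0,0],
    [0,0,0],
  ],
  claw=[255,255,255],
)

```text
t: 6.42
eef_pos: [0.6284, 0.1578, 0.0213]
orientation: [0.703, -0.703, -0.074, 0.074]
wrist_force: [-4.5, -0.9, 9.2]
opening: 0.0587
```

In contact. Ease off, open and rise.

Request:
servo_tool(
  travel=[
    [0,-0.0013,0],
    [0,0,0],
    [0,0,0],
    [0,0,0],
    [0,0,0],
    [0,0,0],
    [0,0,0],
    [0,0,0],
  ],
  turn=[
    [0,0,0],
    [0,0,0],
    [0,0,0],
    [0,0,0],
    [0,0,0],
    [0,0,0],
    [0,0,0],
    [0,0,0],
  ],
  claw=[255,255,80,60,40,20,0,0],
)

```text
t: 7.08
eef_pos: [0.6281, 0.1578, 0.0208]
orientation: [-0.703, 0.703, 0.074, -0.074]
wrist_force: [0.0, 0.5, -0.6]
opening: 0.083
```

Request:
servo_tool(
  travel=[
    [0,-0.005,0],
    [0,-0.02,0],
    [0,-0.035,0],
    [0,-0.035,0],
    [0,-0.03,0],
    [0,0,0],
    [0,0,0],
  ],
  turn=[
    [0,0,0],
    [0,0,0],
    [0,0,0],
    [0,0,0],
    [0,0,0],
    [0,0,0],
    [0,0,0],
  ],
  claw=[0,0,0,0,0,0,0],
)

```text
t: 7.67
eef_pos: [0.6299, 0.1582, 0.1492]
orientation: [0.704, -0.703, -0.076, 0.072]
wrist_force: [0.4, 0.1, -0.4]
opening: 0.0868
```

```bash
python3 -c "
from h import *
plan([.418,.165,.15],12)
snap('scene','s4.png'); i=cv2.imread('pics/s4.png')
print(w2p('s4.png',[[.6285,.157,.046],[.6285,.157,.004]]))
a=i[120:320,300:500]
cv2.imwrite('pics/d4.png',cv2.resize(a,None,fx=3,fy=3))"
```

```text
t 7.67 pos [0.6299 0.1582 0.1492] F [ 0.4  0.1 -0.4] open 0.0868
turn [-0.001 -0.     0.005] travel [-0.2059 -0.0008  0.0507] norm 0.212
[[402.67237328 239.07807157]
 [400.5346485  255.67378226]]
```

View pics/d4.png

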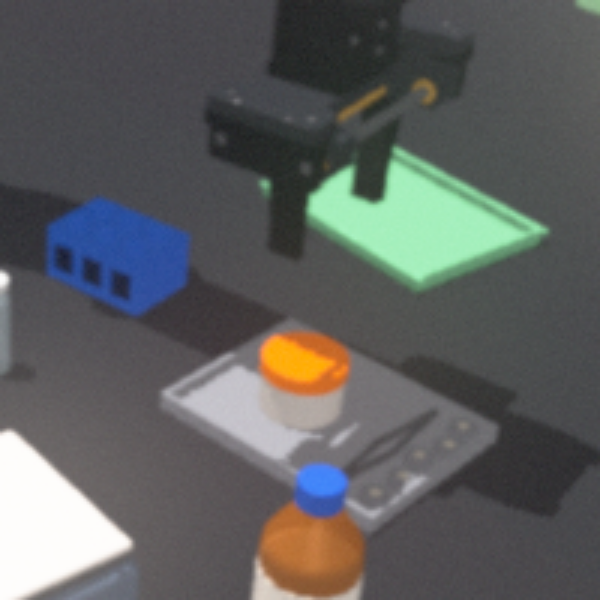

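Tub stands upright in the middle of the free floor (lid centre at crop (305,357), predicted (308,357)). Now the rack.

Request:
servo_tool(
  travel=[
    [-0.0257,0,0.0064],
    [-0.0257,0,0.0064],
    [-0.0257,0,0.0064],
    [-0.0257,0,0.0064],
    [-0.0257,0,0.0063],
    [-0.0257,0,0.0063],
    [-0.0257,0,0.0063],
    [-0.0257,0,0.0063],
  ],
  turn=[
    [0,0,0],
    [0,0,0],
    [0,0,0],
    [0,0,0],
    [0,0,0],
    [0,0,0],
    [0,0,0],
    [0,0,0],
  ],
  claw=[0,0,0,0,0,0,0,0],
)

```text
t: 8.38
eef_pos: [0.414, 0.1642, 0.1443]
orientation: [-0.703, 0.704, 0.073, -0.075]
wrist_force: [-0.6, 0.3, 0.7]
opening: 0.087
```

Request:
servo_tool(
  travel=[
    [0,0.025,0],
    [0,0.03,0],
    [0,0,0],
    [0,0,0],
  ],
  turn=[
    [0,0,0],
    [0,0,0],
    [0,0,0],
    [0,0,0],
  ],
  claw=[0,0,0,0],
)

```text
t: 8.72
eef_pos: [0.4145, 0.1637, 0.0892]
orientation: [-0.702, 0.704, 0.072, -0.076]
wrist_force: [0.4, 0.1, -0.1]
opening: 0.0871
```

```bash
python3 -c "
from h import *
plan([.418,.165,.014],12)
c=snap('top','t5.png'); a=cv2.imread('pics/t5.png')[220:340,160:330]
b=snap('scene','s5.png')['color'][140:260,260:430,::-1]
cv2.imwrite('pics/d5.png',cv2.resize(np.hstack([a,b]),None,fx=2.35,fy=2.35))"
```

```text
t 8.72 pos [0.4145 0.1637 0.0892] F [ 0.4  0.1 -0.1] open 0.0871
turn [ 0.002 -0.    -0.005] travel [0.0037 0.0752 0.0005] norm 0.075
```

View pics/d5.png

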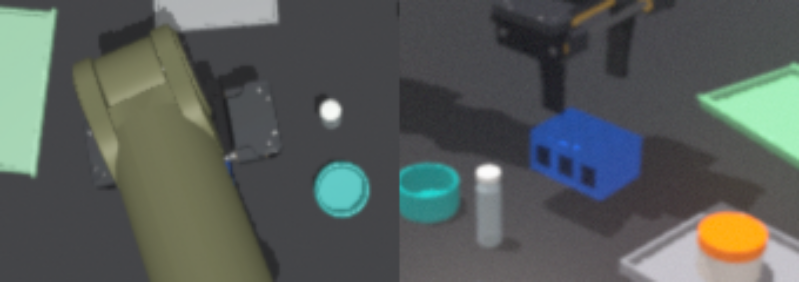

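Request:
servo_tool(
  travel=[
    [0.0037,0.01,0.0005],
    [0,0.025,0],
    [0,0.025,0],
    [0,0.015,0],
    [0,0,0],
    [0,0,0],
  ],
  turn=[
    [0,0,-0.004],
    [0,0,0],
    [0,0,0],
    [0,0,0],
    [0,0,0],
    [0,0,0],
  ],
  claw=[0,0,0,0,0,0],
)

```text
t: 9.32
eef_pos: [0.421, 0.1662, 0.0167]
orientation: [0.703, -0.703, -0.075, 0.072]
wrist_force: [0.0, -0.0, 0.8]
opening: 0.0871
```

Request:
servo_tool(
  travel=[
    [0,0,0],
    [0,0,0],
    [0,0,0],
    [0,0,0],
    [0,0,0],
    [0,0,0],
    [0,0,0],
    [0,0,0],
  ],
  turn=[
    [0,0,0],
    [0,0,0],
    [0,0,0],
    [0,0,0],
    [0,0,0],
    [0,0,0],
    [0,0,0],
    [0,0,0],
  ],
  claw=[60,255,255,255,255,255,255,255],
)

```text
t: 9.98
eef_pos: [0.4208, 0.1664, 0.0167]
orientation: [0.704, -0.703, -0.076, 0.072]
wrist_force: [-1.2, -0.1, 5.3]
opening: 0.0618
```

```bash
python3 -c "
from h import *
plan([.4875,.416,.12],-4.1)
plan([.4875,.416,.12],12)"
```

```text
t 9.98 pos [0.4208 0.1664 0.0167] F [-1.2 -0.1  5.3] open 0.0618
turn [-0.001  0.281  0.005] travel [ 0.0487 -0.1033  0.2538] norm 0.278
t 9.98 pos [0.4208 0.1664 0.0167] F [-1.2 -0.1  5.3] open 0.0618
turn [-0.    -0.     0.005] travel [ 0.1172 -0.1033  0.2303] norm 0.278
```

Request:
servo_tool(
  travel=[
    [0,-0.015,0],
    [0,-0.025,0],
    [0,-0.033,0],
    [0,-0.03,0],
    [0,0,0],
    [0,0,0],
    [0,0,0],
  ],
  turn=[
    [0,0,0],
    [0,0,0],
    [0,0,0],
    [0,0,0.005],
    [0,0.094,0],
    [0,0.094,0],
    [0,0.093,0],
  ],
  claw=[255,255,255,255,255,255,255],
)

```text
t: 10.57
eef_pos: [0.4199, 0.166, 0.1193]
orientation: [0.707, -0.707, 0.027, -0.027]
wrist_force: [-0.0, -0.9, -1.2]
opening: 0.0619
```

Request:
servo_tool(
  travel=[
    [0.006,0,0.03],
    [0.006,0,0.03],
    [0.006,0,0.03],
    [0.006,0,0.03],
    [0.006,0,0.03],
    [0.006,0,0.03],
    [0.006,0,0.03],
    [0.006,0,0.03],
  ],
  turn=[
    [0,0,0],
    [0,0,0],
    [0,0,0],
    [0,0,0],
    [0,0,0],
    [0,0,0],
    [0,0,0],
    [0,0,0],
  ],
  claw=[255,255,255,255,255,255,255,255],
)

```text
t: 11.23
eef_pos: [0.4848, 0.403, 0.118]
orientation: [-0.706, 0.707, -0.026, 0.025]
wrist_force: [1.2, -0.1, -1.2]
opening: 0.062
```

Request:
servo_tool(
  travel=[
    [0.003,0,0.014],
    [0,0,0],
    [0,0,0],
  ],
  turn=[
    [0,0,0],
    [0,0,0],
    [0,0,0],
  ],
  claw=[255,255,255],
)

```text
t: 11.48
eef_pos: [0.4882, 0.4158, 0.1176]
orientation: [-0.706, 0.707, -0.026, 0.024]
wrist_force: [0.8, -1.1, -1.5]
opening: 0.0617
```

```bash
python3 -c "
from h import *
plan([.49,.416,.0225],-4.1)"
```

```text
t 11.48 pos [0.4882 0.4158 0.1176] F [ 0.8 -1.1 -1.5] open 0.0617
turn [ 0.002  0.001 -0.002] travel [0.0018 0.0951 0.0004] norm 0.095
```

Request:
servo_tool(
  travel=[
    [0.0018,0.03,0],
    [0,0.03,0],
    [0,0.018,0],
    [0,0.008,0],
    [0,0.005,0],
    [0,0.002,0],
    [0,0,0],
    [0,0,0],
  ],
  turn=[
    [0.002,0,-0.002],
    [0,0,0],
    [0,0,0],
    [0,0,0],
    [0,0,0],
    [0,0,0],
    [0,0,0],
    [0,0,0],
  ],
  claw=[255,255,255,255,255,255,255,255],
)

```text
t: 12.15
eef_pos: [0.4917, 0.4162, 0.0275]
orientation: [0.708, -0.705, 0.024, -0.026]
wrist_force: [-0.1, 0.7, -1.5]
opening: 0.0619
```

```bash
python3 -c "
from h import *
plan([.49,.416,.0207],-4.1)"
```

```text
t 12.15 pos [0.4917 0.4162 0.0275] F [-0.1  0.7 -1.5] open 0.0619
turn [-0.003 -0.     0.003] travel [-0.0017  0.0068 -0.0003] norm 0.007
```

Request:
servo_tool(
  travel=[
    [-0.0017,0.002,0],
    [0,0.001,0],
    [0,0.001,0],
    [0,0,0],
    [0,0,0],
  ],
  turn=[
    [-0.003,0,0.003],
    [0,0,0],
    [0,0,0],
    [0,0,0],
    [0,0,0],
  ],
  claw=[255,255,255,255,255],
)

```text
t: 12.57
eef_pos: [0.4891, 0.4158, 0.022]
orientation: [-0.706, 0.707, -0.026, 0.025]
wrist_force: [-0.1, 0.2, -1.0]
opening: 0.0621
```

Request:
servo_tool(
  travel=[
    [0,0.001,0],
    [0,0,0],
    [0,0,0],
  ],
  turn=[
    [0,0,0],
    [0,0,0],
    [0,0,0],
  ],
  claw=[255,255,255],
)

```text
t: 12.82
eef_pos: [0.4893, 0.4159, 0.0211]
orientation: [-0.706, 0.707, -0.026, 0.025]
wrist_force: [0.5, -0.5, 0.5]
opening: 0.0614
```

Request:
servo_tool(
  travel=[
    [0,0.0007,0],
    [0,0,0],
    [0,0,0],
  ],
  turn=[
    [0,0,0],
    [0,0,0],
    [0,0,0],
  ],
  claw=[255,255,255],
)

```text
t: 13.07
eef_pos: [0.4892, 0.4159, 0.0209]
orientation: [-0.706, 0.707, -0.026, 0.025]
wrist_force: [-2.5, -1.1, 5.3]
opening: 0.0619
```

Request:
servo_tool(
  travel=[
    [0,0.0006,0],
    [0,0,0],
    [0,0,0],
  ],
  turn=[
    [0,0,0],
    [0,0,0],
    [0,0,0],
  ],
  claw=[255,255,255],
)

```text
t: 13.32
eef_pos: [0.4892, 0.4159, 0.0208]
orientation: [-0.706, 0.707, -0.026, 0.025]
wrist_force: [-3.4, -2.5, 7.5]
opening: 0.0615
```

Request:
servo_tool(
  travel=[
    [0,-0.0009,0],
    [0,0,0],
    [0,0,0],
    [0,0,0],
    [0,0,0],
    [0,0,0],
    [0,0,0],
    [0,0,0],
  ],
  turn=[
    [0,0,0],
    [0,0,0],
    [0,0,0],
    [0,0,0],
    [0,0,0],
    [0,0,0],
    [0,0,0],
    [0,0,0],
  ],
  claw=[255,255,75,55,35,15,0,0],
)

```text
t: 13.98
eef_pos: [0.4891, 0.4157, 0.0202]
orientation: [-0.706, 0.707, -0.026, 0.025]
wrist_force: [0.2, 0.3, -0.8]
opening: 0.084
```

Request:
servo_tool(
  travel=[
    [0,-0.005,0],
    [0,-0.02,0],
    [0,-0.035,0],
    [0,-0.035,0],
    [0,-0.035,0],
    [0,-0.035,0],
    [0,0,0],
    [0,0,0],
  ],
  turn=[
    [0,0,0],
    [0,0,0],
    [0,0,0],
    [0,0,0],
    [0,0,0],
    [0,0,0],
    [0,0.12,0],
    [0,0.12,0],
  ],
  claw=[0,0,0,0,0,0,0,0],
)

```text
t: 14.65
eef_pos: [0.491, 0.4172, 0.1898]
orientation: [0.7, -0.697, 0.111, -0.113]
wrist_force: [0.8, 1.0, 0.9]
opening: 0.087
```

```bash
python3 -c "
from h import *
plan([.4136,-.188,.17],-19.9)"
```

```text
t 14.65 pos [0.491  0.4172 0.1898] F [0.8 1.  0.9] open 0.087
turn [-0.004  0.03   0.002] travel [ 0.1332  0.0198 -0.5954] norm 0.61
```

Request:
servo_tool(
  travel=[
    [0.0067,0,-0.0298],
    [0.0067,0,-0.0298],
    [0.0067,0,-0.0298],
    [0.0067,0,-0.0298],
    [0.0067,0,-0.0298],
    [0.0067,0,-0.0298],
    [0.0067,0,-0.0298],
  ],
  turn=[
    [0,0.03,0],
    [0,0,0],
    [0,0,0],
    [0,0,0],
    [0,0,0],
    [0,0,0],
    [0,0,0],
  ],
  claw=[0,0,0,0,0,0,0],
)

```text
t: 15.23
eef_pos: [0.4644, 0.2022, 0.1863]
orientation: [-0.697, 0.697, -0.121, 0.12]
wrist_force: [-1.1, 0.6, -0.2]
opening: 0.0871
```

Request:
servo_tool(
  travel=[
    [0.0067,0,-0.0298],
    [0.0067,0,-0.0298],
    [0.0067,0,-0.0298],
    [0.0067,0,-0.0298],
    [0.0067,0,-0.0298],
    [0.0067,0,-0.0298],
    [0.0067,0,-0.0298],
  ],
  turn=[
    [0,0,0],
    [0,0,0],
    [0,0,0],
    [0,0,0],
    [0,0,0],
    [0,0,0],
    [0,0,0],
  ],
  claw=[0,0,0,0,0,0,0],
)

```text
t: 15.82
eef_pos: [0.4386, -0.0101, 0.1866]
orientation: [-0.697, 0.697, -0.121, 0.12]
wrist_force: [0.7, -2.3, 0.5]
opening: 0.0875
```

Request:
servo_tool(
  travel=[
    [0.0067,0,-0.0298],
    [0.0067,0,-0.0298],
    [0.0067,0,-0.0298],
    [0.0067,0,-0.0298],
    [0.0067,0,-0.0298],
    [0,0,0],
    [0,0,0],
  ],
  turn=[
    [0,0,0],
    [0,0,0],
    [0,0,0],
    [0,0,0],
    [0,0,0],
    [0,0,0],
    [0,0,0],
  ],
  claw=[0,0,0,0,0,0,0],
)

```text
t: 16.4
eef_pos: [0.4203, -0.1618, 0.1868]
orientation: [-0.696, 0.697, -0.122, 0.121]
wrist_force: [-0.0, 0.0, -0.0]
opening: 0.087
```

```bash
python3 -c "
from h import *
plan([.4136,-.188,.052],-19.9)
i=snap('scene','s6.png')['color'][:,:,::-1]
print(w2p('s6.png',[.4875,.416,.004]))
cv2.imwrite('pics/d6.png',cv2.resize(i[110:350,120:500],None,fx=2.1,fy=2.1))"
```

```text
t 16.4 pos [ 0.4203 -0.1618  0.1868] F [-0.  0. -0.] open 0.087
turn [ 0.001  0.001 -0.001] travel [ 0.0026  0.1348 -0.027 ] norm 0.138
[[432.94013879 191.98277816]]
```

View pics/d6.png

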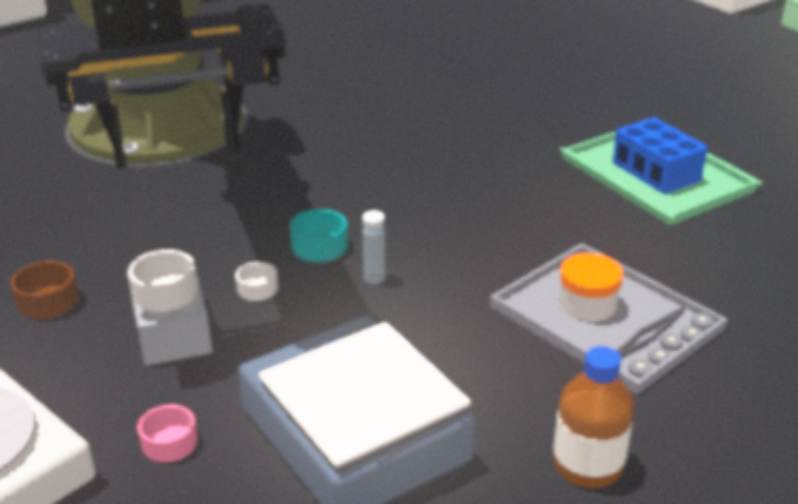

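Rack is centred in the spill tray and the tub is good. Next, the dish.

Request:
servo_tool(
  travel=[
    [0.0026,0,-0.027],
    [0,0.035,0],
    [0,0.035,0],
    [0,0.035,0],
    [0,0.018,0],
    [0,0.008,0],
    [0,0,0],
    [0,0,0],
  ],
  turn=[
    [0,0,0],
    [0,0,0],
    [0,0,0],
    [0,0,0],
    [0,0,0],
    [0,0,0],
    [0,0,0],
    [0,0,0],
  ],
  claw=[0,0,0,0,0,0,0,0],
)

```text
t: 17.12
eef_pos: [0.4146, -0.1861, 0.056]
orientation: [-0.696, 0.697, -0.12, 0.119]
wrist_force: [-0.7, -1.2, -0.2]
opening: 0.0869
```

```bash
python3 -c "
from h import *
plan([.4136,-.188,.051],-19.9)"
```

```text
t 17.12 pos [ 0.4146 -0.1861  0.056 ] F [-0.7 -1.2 -0.2] open 0.0869
turn [ 0.002  0.007 -0.001] travel [-0.0003  0.005  -0.0022] norm 0.005
```

Request:
servo_tool(
  travel=[
    [0,0.004,-0.002],
    [0,0,0],
    [0,0,0],
    [0,0,0],
  ],
  turn=[
    [0.001,0,0],
    [0,0,0],
    [0,0,0],
    [0,0,0],
  ],
  claw=[0,0,0,0],
)

```text
t: 17.45
eef_pos: [0.4137, -0.1887, 0.0521]
orientation: [-0.697, 0.697, -0.12, 0.12]
wrist_force: [-0.5, 0.1, -0.6]
opening: 0.087
```

Request:
servo_tool(
  travel=[
    [0,0,0],
    [0,0,0],
    [0,0,0],
    [0,0,0],
    [0,0,0],
    [0,0,0],
    [0,0,0],
    [0,0,0],
  ],
  turn=[
    [0,0,0],
    [0,0,0],
    [0,0,0],
    [0,0,0],
    [0,0,0],
    [0,0,0],
    [0,0,0],
    [0,0,0],
  ],
  claw=[60,255,255,255,255,255,255,255],
)

```text
t: 18.12
eef_pos: [0.4131, -0.1886, 0.0514]
orientation: [-0.697, 0.697, -0.121, 0.12]
wrist_force: [-1.1, -0.4, 0.6]
opening: 0.0596
```

```bash
python3 -c "
from h import *
plan([.4929,-.4071,.16],-19.9)"
```

```text
t 18.12 pos [ 0.4131 -0.1886  0.0514] F [-1.1 -0.4  0.6] open 0.0596
turn [ 0.001  0.006 -0.002] travel [ 0.1494 -0.1086 -0.1783] norm 0.257
```

Request:
servo_tool(
  travel=[
    [0,-0.015,0],
    [0,-0.028,0],
    [0,-0.033,0],
    [0,-0.033,0],
    [0.0187,0,-0.0223],
    [0.0187,0,-0.0223],
    [0.0187,0,-0.0223],
    [0.0187,0,-0.0223],
  ],
  turn=[
    [0,0,0],
    [0,0,0],
    [0,0,0],
    [0,0,0],
    [0,0,0],
    [0,0,0],
    [0,0,0],
    [0,0,0],
  ],
  claw=[255,255,255,255,255,255,255,255],
)

```text
t: 18.78
eef_pos: [0.4546, -0.2985, 0.1607]
orientation: [0.697, -0.697, 0.12, -0.12]
wrist_force: [1.0, 1.0, -0.8]
opening: 0.0598
```

Request:
servo_tool(
  travel=[
    [0.0187,0,-0.0223],
    [0.0187,0,-0.0223],
    [0.0187,0,-0.0223],
    [0.0187,0,-0.0223],
    [0,0,0],
    [0,0,0],
  ],
  turn=[
    [0,0,0],
    [0,0,0],
    [0,0,0],
    [0,0,0],
    [0,0,0],
    [0,0,0],
  ],
  claw=[255,255,255,255,255,255],
)

```text
t: 19.28
eef_pos: [0.4936, -0.4082, 0.1592]
orientation: [-0.696, 0.697, -0.123, 0.12]
wrist_force: [0.1, 1.2, -0.8]
opening: 0.0601
```

```bash
python3 -c "
from h import *
plan([.4929,-.4071,.0604],-19.9)
i=snap('scene','s7.png')['color'][:,:,::-1]
p=telemetry.state()['eef_pos']; print(w2p('s7.png',[p+[0,0,.0236],p+[0,0,-.0064]]))
cv2.imwrite('pics/d7.png',cv2.resize(i[170:390,20:250],None,fx=2.6,fy=2.6))"
```

```text
t 19.28 pos [ 0.4936 -0.4082  0.1592] F [ 0.1  1.2 -0.8] open 0.0601
turn [ 0.002  0.003 -0.004] travel [-0.001   0.0988  0.0008] norm 0.099
[[ 79.09211062 252.4581886 ]
 [ 84.29037168 268.35988836]]
```

View pics/d7.png

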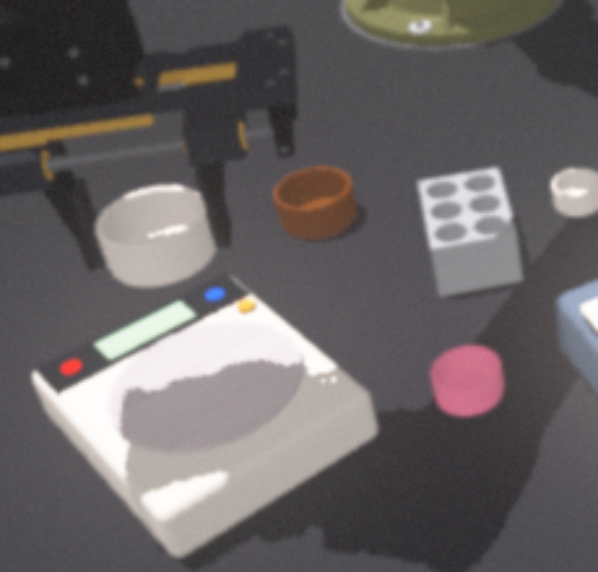

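Request:
servo_tool(
  travel=[
    [-0.001,0.03,0.0008],
    [0,0.03,0],
    [0,0.018,0],
    [0,0.01,0],
    [0,0.005,0],
    [0,0.002,0],
    [0,0,0],
    [0,0,0],
  ],
  turn=[
    [0.002,0,-0.004],
    [0,0,0],
    [0,0,0],
    [0,0,0],
    [0,0,0],
    [0,0,0],
    [0,0,0],
    [0,0,0],
  ],
  claw=[255,255,255,255,255,255,255,255],
)

```text
t: 20.0
eef_pos: [0.4947, -0.4061, 0.0667]
orientation: [0.697, -0.697, 0.118, -0.122]
wrist_force: [-0.3, 0.7, 0.3]
opening: 0.0596
```

```bash
python3 -c "
from h import *
plan([.4929,-.4071,.0604],-19.9)"
```

```text
t 20.0 pos [ 0.4947 -0.4061  0.0667] F [-0.3  0.7  0.3] open 0.0596
turn [-0.001  0.006  0.005] travel [-0.0014  0.0063 -0.0015] norm 0.007
```

Request:
servo_tool(
  travel=[
    [-0.001,0.0015,-0.001],
    [0,0.001,0],
    [0,0.001,0],
    [0,0,0],
    [0,0,0],
  ],
  turn=[
    [0,0,0.004],
    [0,0,0],
    [0,0,0],
    [0,0,0],
    [0,0,0],
  ],
  claw=[255,255,255,255,255],
)

```text
t: 20.42
eef_pos: [0.4927, -0.4063, 0.0618]
orientation: [0.697, -0.696, 0.121, -0.12]
wrist_force: [-1.1, -0.1, -1.4]
opening: 0.0593
```

Request:
servo_tool(
  travel=[
    [0,0.001,0],
    [0,0,0],
    [0,0,0],
  ],
  turn=[
    [0,0,0],
    [0,0,0],
    [0,0,0],
  ],
  claw=[255,255,255],
)

```text
t: 20.67
eef_pos: [0.4927, -0.4062, 0.0607]
orientation: [0.697, -0.696, 0.121, -0.12]
wrist_force: [-0.7, 0.5, -0.8]
opening: 0.0595
```

Request:
servo_tool(
  travel=[
    [0,0.0007,0],
    [0,0,0],
    [0,0,0],
  ],
  turn=[
    [0,0,0],
    [0,0,0],
    [0,0,0],
  ],
  claw=[255,255,255],
)

```text
t: 20.92
eef_pos: [0.4928, -0.4063, 0.0605]
orientation: [0.697, -0.696, 0.121, -0.12]
wrist_force: [-0.7, 1.9, 2.5]
opening: 0.0597
```

Request:
servo_tool(
  travel=[
    [0,0.0006,0],
    [0,0,0],
    [0,0,0],
  ],
  turn=[
    [0,0,0],
    [0,0,0],
    [0,0,0],
  ],
  claw=[255,255,255],
)

```text
t: 21.17
eef_pos: [0.4928, -0.4063, 0.0605]
orientation: [0.697, -0.696, 0.12, -0.12]
wrist_force: [-2.6, 3.1, 7.8]
opening: 0.0596
```

Request:
servo_tool(
  travel=[
    [0,-0.0009,0],
    [0,0,0],
    [0,0,0],
    [0,0,0],
    [0,0,0],
    [0,0,0],
    [0,0,0],
    [0,0,0],
  ],
  turn=[
    [0,0,0],
    [0,0,0],
    [0,0,0],
    [0,0,0],
    [0,0,0],
    [0,0,0],
    [0,0,0],
    [0,0,0],
  ],
  claw=[255,255,75,55,35,15,0,0],
)

```text
t: 21.83
eef_pos: [0.4926, -0.4062, 0.0602]
orientation: [0.697, -0.696, 0.121, -0.12]
wrist_force: [-0.4, -0.3, -0.1]
opening: 0.084
```

Request:
servo_tool(
  travel=[
    [0,-0.005,0],
    [0,-0.02,0],
    [0,-0.03,0],
    [0,-0.035,0],
    [-0.018,0,0.0222],
    [-0.018,0,0.0222],
    [-0.018,0,0.0222],
    [-0.018,0,0.0222],
  ],
  turn=[
    [0,0,0],
    [0,0,0],
    [0,0,0],
    [0,0,0],
    [0,0,0],
    [0,0,0],
    [0,0,0],
    [0,0,0],
  ],
  claw=[0,0,0,0,0,0,0,0],
)

```text
t: 22.5
eef_pos: [0.4541, -0.2979, 0.1509]
orientation: [0.697, -0.696, 0.121, -0.12]
wrist_force: [-0.4, 0.4, 0.8]
opening: 0.087
```

Request:
servo_tool(
  travel=[
    [-0.018,0,0.0222],
    [-0.018,0,0.0222],
    [-0.018,0,0.0222],
    [-0.018,0,0.0222],
    [0,0,0],
    [0,0,0],
  ],
  turn=[
    [0,0,0],
    [0,0,0],
    [0,0,0],
    [0,0,0],
    [0,0,0],
    [0,0,0],
  ],
  claw=[0,0,0,0,0,0],
)

```text
t: 23.0
eef_pos: [0.4168, -0.1896, 0.1513]
orientation: [0.698, -0.696, 0.119, -0.119]
wrist_force: [0.2, 0.0, -0.1]
opening: 0.0867
```

```bash
python3 -c "
from h import *
plan([.412,-.1876,.016],-19.9)
i=snap('scene','s8.png')['color'][:,:,::-1]
print(w2p('s8.png',[[.4929,-.4071,.084],[.4119,-.1876,.045]]))
cv2.imwrite('pics/d8.png',cv2.resize(i[170:390,20:250],None,fx=2.6,fy=2.6))"
```

```text
t 23.0 pos [ 0.4168 -0.1896  0.1513] F [ 0.2  0.  -0.1] open 0.0867
turn [-0.003  0.009 -0.   ] travel [-0.0052  0.1353  0.0003] norm 0.135
[[ 94.98706781 302.10952566]
 [199.37749883 249.50958727]]
```

View pics/d8.png

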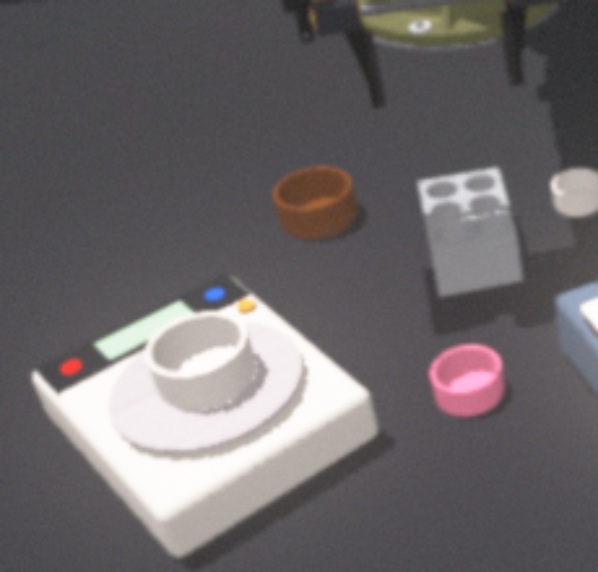

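Dish is upright and central on the pan (its base centre is near crop (208,383), where the pan centre is). Next, the block.

Request:
servo_tool(
  travel=[
    [-0.005,0.03,0],
    [0,0.035,0],
    [0,0.035,0],
    [0,0.02,0],
    [0,0.01,0],
    [0,0.004,0],
    [0,0,0],
    [0,0,0],
  ],
  turn=[
    [-0.003,0.008,0],
    [0,0,0],
    [0,0,0],
    [0,0,0],
    [0,0,0],
    [0,0,0],
    [0,0,0],
    [0,0,0],
  ],
  claw=[0,0,0,0,0,0,0,0],
)

```text
t: 23.72
eef_pos: [0.4127, -0.1903, 0.0179]
orientation: [-0.696, 0.697, -0.123, 0.123]
wrist_force: [0.6, 0.0, -0.3]
opening: 0.0869
```

```bash
python3 -c "
from h import *
plan([.412,-.1876,.015],-19.9)"
```

```text
t 23.72 pos [ 0.4127 -0.1903  0.0179] F [ 0.6  0.  -0.3] open 0.0869
turn [ 0.002 -0.003  0.   ] travel [-0.0016  0.0029  0.0023] norm 0.004
```

Request:
servo_tool(
  travel=[
    [-0.001,0.003,0.002],
    [0,0,0],
    [0,0,0],
  ],
  turn=[
    [0.002,-0.003,0],
    [0,0,0],
    [0,0,0],
  ],
  claw=[0,0,0],
)

```text
t: 23.97
eef_pos: [0.412, -0.1869, 0.0145]
orientation: [0.697, -0.696, 0.122, -0.122]
wrist_force: [-0.8, 0.4, 0.5]
opening: 0.0868
```

Request:
servo_tool(
  travel=[
    [0,0,0],
    [0,0,0],
    [0,0,0],
    [0,0,0],
    [0,0,0],
    [0,0,0],
    [0,0,0],
    [0,0,0],
  ],
  turn=[
    [0,0,0],
    [0,0,0],
    [0,0,0],
    [0,0,0],
    [0,0,0],
    [0,0,0],
    [0,0,0],
    [0,0,0],
  ],
  claw=[60,255,255,255,255,255,255,255],
)

```text
t: 24.63
eef_pos: [0.4114, -0.1872, 0.0139]
orientation: [0.697, -0.696, 0.122, -0.121]
wrist_force: [-2.3, 0.1, 2.1]
opening: 0.0615
```

Request:
servo_tool(
  travel=[
    [0,-0.006,0],
    [0,-0.02,0],
    [0,-0.03,0],
    [0,-0.035,0],
    [0,-0.035,0],
    [0,-0.02,0],
    [0,0,0],
    [0,0,0],
  ],
  turn=[
    [0,0,0],
    [0,0,0],
    [0,0,0],
    [0,0,0],
    [0,0,0],
    [0,0,0],
    [0,0,0],
    [0,0,0],
  ],
  claw=[255,255,255,255,255,255,255,255],
)

```text
t: 25.3
eef_pos: [0.4117, -0.187, 0.16]
orientation: [0.697, -0.696, 0.122, -0.122]
wrist_force: [-0.8, 0.7, -5.0]
opening: 0.0617
```

```bash
python3 -c "
from h import *
plan([.6556,-.1341,.17],-2.8)"
```

```text
t 25.3 pos [ 0.4117 -0.187   0.16  ] F [-0.8  0.7 -5. ] open 0.0617
turn [-0.002 -0.298 -0.   ] travel [ 0.241  -0.01    0.0647] norm 0.25
```

Request:
servo_tool(
  travel=[
    [0,0,0],
    [0,0,0],
    [0,0,0],
    [0.0268,0,0.0072],
    [0.0268,0,0.0072],
    [0.0268,0,0.0072],
    [0.0268,0,0.0072],
    [0.0268,0,0.0072],
  ],
  turn=[
    [0,-0.1,0],
    [0,-0.1,0],
    [0,-0.098,0],
    [0,0,0],
    [0,0,0],
    [0,0,0],
    [0,0,0],
    [0,0,0],
  ],
  claw=[255,255,255,255,255,255,255,255],
)

```text
t: 25.97
eef_pos: [0.5464, -0.1569, 0.1562]
orientation: [0.707, -0.707, 0.02, -0.015]
wrist_force: [0.3, 0.3, -2.6]
opening: 0.0618
```

Request:
servo_tool(
  travel=[
    [0.0268,0,0.0072],
    [0.0268,0,0.0072],
    [0.0268,0,0.0072],
    [0.0268,0,0.0072],
    [0,0,0],
    [0,0,0],
  ],
  turn=[
    [0,0,0],
    [0,0,0],
    [0,0,0],
    [0,0,0],
    [0,0,0],
    [0,0,0],
  ],
  claw=[255,255,255,255,255,255],
)

```text
t: 26.47
eef_pos: [0.6548, -0.1329, 0.1549]
orientation: [-0.707, 0.707, -0.02, 0.014]
wrist_force: [-1.1, 0.3, -3.7]
opening: 0.0619
```

```bash
python3 -c "
from h import *
plan([.6556,-.1341,.0839],-2.8)"
```

```text
t 26.47 pos [ 0.6548 -0.1329  0.1549] F [-1.1  0.3 -3.7] open 0.0619
turn [ 0.     0.002 -0.008] travel [ 0.0009  0.071  -0.0011] norm 0.071
```

Request:
servo_tool(
  travel=[
    [0.0005,0.02,-0.001],
    [0,0.025,0],
    [0,0.012,0],
    [0,0.006,0],
    [0,0.003,0],
    [0,0,0],
    [0,0,0],
    [0,0,0],
  ],
  turn=[
    [0,0,-0.008],
    [0,0,0],
    [0,0,0],
    [0,0,0],
    [0,0,0],
    [0,0,0],
    [0,0,0],
    [0,0,0],
  ],
  claw=[255,255,255,255,255,255,255,255],
)

```text
t: 27.13
eef_pos: [0.6572, -0.1354, 0.0949]
orientation: [0.707, -0.707, 0.014, -0.02]
wrist_force: [0.1, 0.1, -4.2]
opening: 0.0619
```

```bash
python3 -c "
from h import *
plan([.6556,-.1341,.0839],-2.8)
i=snap('scene','s9.png')['color'][:,:,::-1]
cv2.imwrite('pics/d9.png',cv2.resize(i[180:360,200:440],None,fx=3,fy=3))"
```

```text
t 27.13 pos [ 0.6572 -0.1354  0.0949] F [ 0.1  0.1 -4.2] open 0.0619
turn [-0.001  0.     0.009] travel [-0.0016  0.011   0.0012] norm 0.011
```

View pics/d9.png

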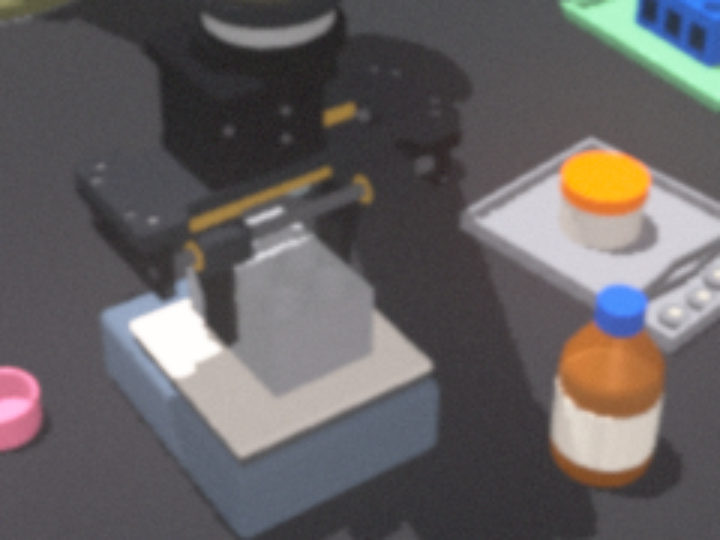

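Request:
servo_tool(
  travel=[
    [-0.001,0.003,0.001],
    [0,0.003,0],
    [0,0.002,0],
    [0,0,0],
    [0,0,0],
    [0,0,0],
  ],
  turn=[
    [0,0,0.005],
    [0,0,0],
    [0,0,0],
    [0,0,0],
    [0,0,0],
    [0,0,0],
  ],
  claw=[255,255,255,255,255,255],
)

```text
t: 27.68
eef_pos: [0.6554, -0.1341, 0.0855]
orientation: [0.707, -0.707, 0.017, -0.018]
wrist_force: [-0.1, 0.4, -3.8]
opening: 0.0615
```

```bash
python3 -c "
from h import *
plan([.6556,-.1341,.0839],-2.8)"
```

```text
t 27.68 pos [ 0.6554 -0.1341  0.0855] F [-0.1  0.4 -3.8] open 0.0615
turn [-0.001  0.     0.002] travel [0.0002 0.0016 0.    ] norm 0.002
```

Request:
servo_tool(
  travel=[
    [0,0.001,0],
    [0,0,0],
    [0,0,0],
  ],
  turn=[
    [0,0,0.001],
    [0,0,0],
    [0,0,0],
  ],
  claw=[255,255,255],
)

```text
t: 27.93
eef_pos: [0.6554, -0.1341, 0.0845]
orientation: [0.707, -0.707, 0.017, -0.017]
wrist_force: [-0.1, 0.7, -3.8]
opening: 0.0615
```

Request:
servo_tool(
  travel=[
    [0,0.0008,0],
    [0,0,0],
    [0,0,0],
  ],
  turn=[
    [0,0,0],
    [0,0,0],
    [0,0,0],
  ],
  claw=[255,255,255],
)

```text
t: 28.18
eef_pos: [0.6556, -0.1341, 0.084]
orientation: [0.707, -0.707, 0.017, -0.018]
wrist_force: [0.3, 0.6, -2.8]
opening: 0.0618
```

Request:
servo_tool(
  travel=[
    [0,0.0006,0],
    [0,0,0],
    [0,0,0],
  ],
  turn=[
    [0,0,0],
    [0,0,0],
    [0,0,0],
  ],
  claw=[255,255,255],
)

```text
t: 28.43
eef_pos: [0.6556, -0.1341, 0.084]
orientation: [0.707, -0.707, 0.017, -0.018]
wrist_force: [-1.9, 1.8, 3.0]
opening: 0.0618
```

Request:
servo_tool(
  travel=[
    [0,0.0006,0],
    [0,0,0],
    [0,0,0],
  ],
  turn=[
    [0,0,0],
    [0,0,0],
    [0,0,0],
  ],
  claw=[255,255,255],
)

```text
t: 28.68
eef_pos: [0.6557, -0.1341, 0.084]
orientation: [0.707, -0.707, 0.017, -0.018]
wrist_force: [-3.2, 1.3, 7.5]
opening: 0.0616
```

Request:
servo_tool(
  travel=[
    [0,-0.0008,0],
    [0,0,0],
    [0,0,0],
    [0,0,0],
    [0,0,0],
    [0,0,0],
    [0,0,0],
    [0,0,0],
  ],
  turn=[
    [0,0,0],
    [0,0,0],
    [0,0,0],
    [0,0,0],
    [0,0,0],
    [0,0,0],
    [0,0,0],
    [0,0,0],
  ],
  claw=[255,255,75,55,35,15,0,0],
)

```text
t: 29.35
eef_pos: [0.6554, -0.1341, 0.0831]
orientation: [0.707, -0.707, 0.017, -0.017]
wrist_force: [-0.2, 0.5, 0.3]
opening: 0.0836
```

Request:
servo_tool(
  travel=[
    [0,-0.005,0],
    [0,-0.02,0],
    [0,-0.03,0],
    [0,-0.035,0],
    [0,-0.035,0],
    [0,-0.03,0],
    [-0.03,0,0],
    [-0.03,0,0],
  ],
  turn=[
    [0,0,0],
    [0,0,0],
    [0,0,0],
    [0,0,0],
    [0,0,0],
    [0,0,0],
    [0,0,0],
    [0,0,0],
  ],
  claw=[0,0,0,0,0,0,0,0],
)

```text
t: 30.02
eef_pos: [0.5969, -0.132, 0.2408]
orientation: [-0.706, 0.707, -0.015, 0.019]
wrist_force: [-1.6, 1.1, -0.1]
opening: 0.087
```

Request:
servo_tool(
  travel=[
    [-0.03,0,0],
    [-0.03,0,0],
    [-0.03,0,0],
    [-0.03,0,0],
    [-0.02,0,0],
    [0,0,0],
    [0,0,0],
    [0,0,0],
  ],
  turn=[
    [0,0,0],
    [0,0,0],
    [0,0,0],
    [0,0,0],
    [0,0,0],
    [0,0,0],
    [0,0,0],
    [0,0,0],
  ],
  claw=[0,0,0,0,0,0,0,0],
)

```text
t: 30.68
eef_pos: [0.4563, -0.1245, 0.2388]
orientation: [0.707, -0.706, 0.016, -0.018]
wrist_force: [0.6, 0.7, 0.7]
opening: 0.0869
```

```bash
python3 -c "
from h import *
i=snap('top','t10.png')['color'][120:310,115:505,::-1]
cv2.imwrite('pics/d10.png',cv2.resize(i,None,fx=2.05,fy=2.05,interpolation=cv2.INTER_CUBIC))
i=snap('scene','s10.png')['color'][:,:,::-1]
cv2.imwrite('pics/e10.png',cv2.resize(i[140:400,20:500],(800,433)))"
```

```text
(no output)
```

View pics/d10.png

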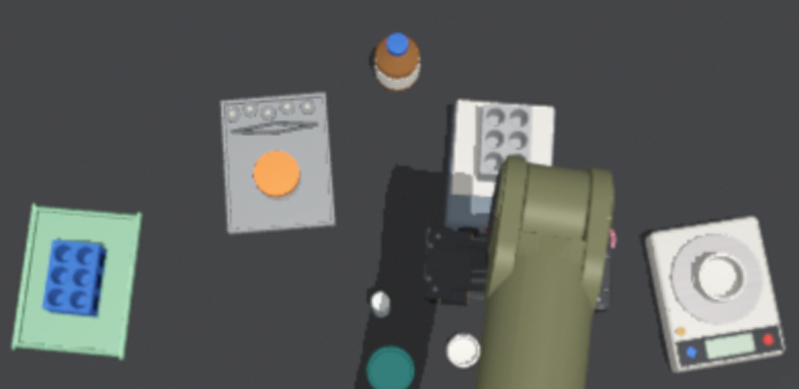

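View pics/e10.png

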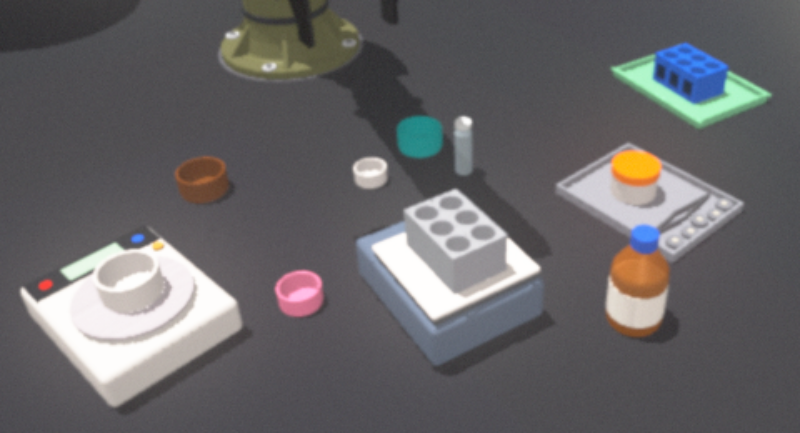

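```bash
python3 - <<'E'
from h import *
f=lambda u,v,z:p2w('t10.png',115+(u+.5)/2.05-.5,120+(v+.5)/2.05-.5,z)[:2].round(4)
print('rack',np.mean([f(u,v,.049) for u,v in [(52,240),(105,241),(97,316),(43,312)]],0),'want .4875 .416')
print('tub',f(276,173,.046),'want .6285 .157'); print('dish',f(717,276,.084),'pan',f(716,279,.054))
g=lambda u,v,z:p2w('s10.png',20+u*.6,140+v*.6,z)[:2]
print('block',np.mean([g(u,v,.115) for u,v in [(454,191),(505,237),(459,260),(405,208)]],0),'plate',np.mean([g(u,v,.07) for u,v in [(539,267),(434,313)]],0),'want .6556 -.1341')
E
```

```text
rack [0.486   0.41085] want .4875 .416
tub [0.6266 0.1569] want .6285 .157
dish [ 0.4934 -0.3998] pan [ 0.4943 -0.4064]
block [ 0.65664129 -0.13408916] plate [ 0.71228025 -0.13578497] want .6556 -.1341
```

```bash
python3 - <<'E'
from h import *
i=cv2.imread('pics/t10.png')
cv2.imwrite('pics/f10.png',cv2.resize(np.hstack([i[215:300,430:500],i[215:300,118:188]]),None,fx=5.6,fy=5.6,interpolation=cv2.INTER_CUBIC))
E
```

```text
(no output)
```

View pics/f10.png

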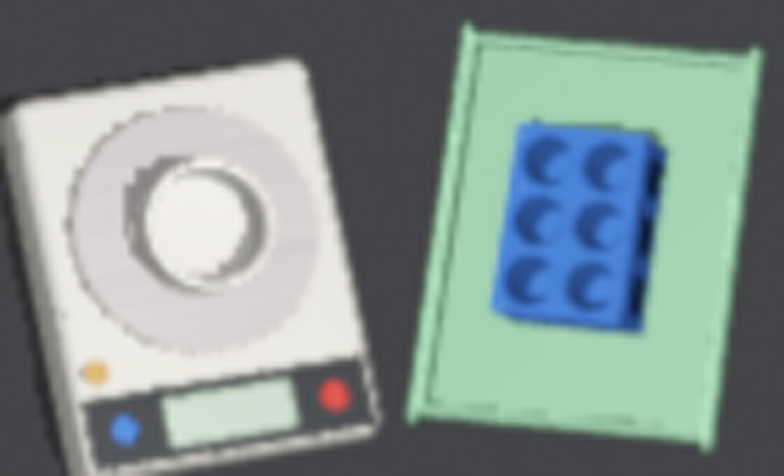

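```bash
python3 - <<'E'
from h import *
f=lambda u,v,z:p2w('t10.png',430+(u+.5)/5.6-.5,215+(v+.5)/5.6-.5,z)[:2]
g=lambda u,v,z:p2w('t10.png',48+(u+.5)/5.6-.5,215+(v+.5)/5.6-.5,z)[:2]
print('dish',f(204,225,.084),'pan',f(194,231,.054))
print('rack',np.mean([g(u,v,.049) for u,v in [(522,123),(651,132),(630,328),(494,310)]],0),'tray',np.mean([g(u,v,.013) for u,v in [(466,27),(760,52),(710,448),(410,420)]],0))
s=telemetry.state(); print(s['t'],s['eef_pos'],s['opening'])
E
```

```text
dish [ 0.49240548 -0.40367566] pan [ 0.49435202 -0.40702566]
rack [0.48736015 0.41316255] tray [0.48721635 0.41701577]
30.7833 [ 0.45638088 -0.12458231  0.23835978] 0.08717801591251673
```

```bash
python3 -c "
from h import *
print(bot.sign_off())"
```

```text
the job is handed in; nothing more can be done
None
```

All four things were moved and are standing upright in their places, and the job was handed in at about 31 s. I cleared each stack from the top: tub to the steel tray, rack to the spill tray, dish to the balance pan, then block to the hotplate plate. Each was lowered until it just touched (3–9 N on the wrist) before I let go. No force reading I took came anywhere near the limits.

My last pictures gave these distances from the middle of each place:

| Thing | Offset |
|---|---|
| Tub | about 2 mm |
| Block | about 1 mm |
| Dish | about 4 mm |
| Rack | about 4 mm |

- **Dish and rack:** a first, coarser reading put them 6–7 mm and 5 mm off. The closer crop brought both to about 4 mm. The gripper's own position at release was nearer still, within about 1–2 mm for each, so the pictures and the gripper disagree by a few millimetres.
- **Hotplate plate:** a quick re-reading of the plate from only two of its corners was meaningless, so the block is judged against the plate position I measured at the start.
- **Left alone:** the amber bottle and the glass vial still stand where they were, and the other four dishes (small white, brown, pink and turquoise) were not touched.

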